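# Turn the tomato can's code to the scanner

## Robot

A 6-joint arm with a two-finger parallel gripper is mounted at the origin on the work surface. World frame = base frame: x ahead of the robot, y to its left, z up, the work surface at z = 0. Lengths are in m, angles in rad, forces in N, time in s.
With the tool pointing down it reaches from about 0.35 to 0.95 m from the base axis. Payload 17.4 kg.
Tool frame: the origin (TCP) lies midway between the tips of the shut fingers; the grasp point (between the pads) lies 19 mm behind it; z points along the fingers, y is the line along which they close (so a half turn about z gives the same grasp; the last joint's range is limited). The gripper opens to 93 mm and grips with 3 to 60 N. Pads are 15 mm wide; open, the fingers measure 128 mm over their backs; the gripper's body (75 mm by 188 mm) begins 65 mm behind the grasp point.
Start: joints at [-1.177, 0.116, 1.442, -0, 1.584, -0.038], TCP at [0.282, -0.613, 0.19] pointing down, gripper open.
Joint ranges: [-2.83, 2.83], [-0.83, 2.19], [0.07, 2.5], [-1.14, 4.28], [0.01, 3], [-2.97, 2.97]. Speed limits (rad/s): [1.89, 1.89, 2.22, 3.14, 3.14, 3.14].

## Interface

Orientations are given as a rotation vector (axis times angle).
In Python, from station import get_state, optics, robot, spotter gives the robot as it stands. The module is installed in compiled form; this text tells all that it offers.
- The arm moves only by the shell command python3 -m inch 'ROWS' [FORCE]. ROWS is JSON, a list of rows, each a list of 5 numbers: the shift along the tool's x, y, z in mm, then the turn about the tool's z in degrees, then the finger opening in mm, from 0 to 93. A call has 1 to 12 rows; each row is the pose to reach, as a shift and turn from the pose commanded when the call began, along the tool's axes at that moment; what a row does not reach only later rows make up. A row lasts 1/10 s, in which the tool goes at most 50 mm and 8.59 degrees, less where a joint would pass 70% of its speed; a pose out of reach is approached as far as the arm can. A call with a gripper value outside its range is refused whole. The fingers move at their own pace and stop on an object; FORCE is the grip in N (left out, the last holds). Time passes only in rows, so rows that repeat a pose let the fingers close. It gives the time, the measured TCP pose, the force, the opening and the grip force at its end, in the units of the state.
- get_state(): the state, without advancing time (a new reading comes with each control period).
- optics.snapshot(name): name is "scene" or "top"; returns the picture (384x512x3 uint8, red, green, blue); there is no depth.
- optics.camera_info(name): a dict with "fx", "fy", "cx", "cy" (pixels), "distortion" ([k1, k2, p1, p2, k3] as OpenCV has them; the pictures are not rectified), "world_to_cam" (4x4, takes a point from world to camera coordinates). Camera axes: x right, y down, z forward; pixel columns grow to the right and rows downward; lengths in m; the calibration is good to about 2 mm. A picture is of the moment at which its call begins. camera_info takes no time and is no camera call.
- robot.close_job(): hands the job in; it is judged then, once.
Trained networks look in the newest picture that a camera, given by its name, has taken for a name from the list of things; names that differ only in an ending like _2 or _b are one class to them, and where a whole thing is asked for, a point or a joint stands for the part that bears it (a point fixed in the world has none). Each returns a list of dicts, best first, with "score" (0 to 1); they miss things now and then, are a little off and sometimes report something else, mostly with a low value. They report only what shows in the picture. A call takes as long as a camera call. They do not tell look-alikes from the thing itself.
- spotter.recognise(camera, query): "box" ([left, top, right, bottom] in pixels, round what is visible of it).
The state is a dict: "time": time; "joint_positions": joint angles; "dq": joint speeds; "tau": joint torques, N m; "position": TCP position; "tcp_rot": TCP orientation; "contact_force": force on the tool from outside, world axes, zero at the start; "ft_torque": the same for the moment, N m; "gripper_width": finger opening in m; "grasp_force": force on a finger pad.
Only numpy, scipy, OpenCV 4.12 (cv2) and the standard library are available. Lean on these libraries where they do the work, as an engineer would, in place of code of your own. Each camera call takes 0.05 s, during which the arm holds its last target. There are 200 camera calls.

## Task

Move the red can of tomatoes onto the scanner and set it down gently, without dropping it, upright in the middle of the scanner's ring, turned so that the white code sticker on its side faces squarely at the scanner's red window. Then let go of it. Leave the yellow can standing where it is.

Things in the scene. Friction and masses are not known exactly. Their poses are not given: they have to be found in the camera images.
- red_can: Red upright food tin, 56 mm diameter, 90 mm high, about 250 g. One side has a white sticker with black bars, 27 x 62 mm, folded over the rim as a white tab 20 mm long on the red lid. Origin: centre of underside; z up; +x points from the axis out through the sticker. At the start the sticker is 20 to 110 degrees off; anticlockwise from above is the short way. 25 mm is free for each finger.
- red_can_sticker (a point): The middle of the red can's white sticker, on the can's surface: 28 mm from its axis along the can's +x, 55 mm above its underside.
- yellow_can: A bystander: the same tin and sticker with a yellow sleeve. Origin: centre of the underside. It must not be shifted or tipped.
- scanner: Code scanner, fixed: grey foot plate 236 x 120 x 4 mm (the can stands on it, 4 mm up) with a black ring, inside diameter 96 mm, and beyond it a black block 90 mm wide, 95 mm high, blue top, its red window face 110 mm from the ring centre. Origin: on the table under the ring centre; +x points level to the window, z up. The sticker is square to the window when both +x point the same way.
There are look-alikes about, which are no part of the job. There is more than one size of the red_can; the job needs the largest.

How it is judged:
At the end, for the whole second after the job is handed in: The red can stands upright (within 6 degrees), released and at rest on the scanner's foot plate, its axis within 20 mm of the ring's centre and its sticker facing the window within 15 degrees; the yellow can stands upright within 20 mm of where it was (horizontal distance between red_can and scanner below 0.02 m and angle between the x axis of red_can and the x axis of scanner, either way round below 0.26 rad and x of red_can_sticker in the frame of scanner above 0 m and angle between each of red_can, yellow_can's own z axis and vertical below 0.1 rad and height (world z) of red_can between 0.001 and 0.009 m and linear speed of red_can below 0.02 m/s and angular speed of red_can below 0.1 rad/s and distance of yellow_can from where it was at the start of the episode below 0.02 m); the robot touches nothing.
It fails at once if The red can is dropped (it falls free of the fingers at over 0.6 m/s, a drop of some 20 mm or more) (linear speed of red_can above 0.6 m/s and contact force between the fingers and red_can below 0.1 N).
It fails at once if The yellow can is shifted by more than 20 mm or tipped by more than 17 degrees (distance of yellow_can from where it was at the start of the episode above 0.02 m or angle between yellow_can's own z axis and vertical above 0.3 rad).
It also fails if it takes over 35 s, if anything falls off the work surface, if the arm or the gripper's body presses on something with over 40 N, if the wrist force passes 120 N, or if a joint passes its speed limit or range.

## Working session

There is one attempt and no reset: what is moved stays moved. The work goes in short steps, Python scripts to look and compute and a shell command to move; the robot and the scene stay as the last step left them, time stands still between calls to the robot, and variables do not carry over. Pictures are saved under pics/ and viewed, at most 10 in all, crops included, and the job is handed in when it is done.

```bash
mkdir -p pics
python3 - <<'E'
from station import get_state, optics, robot, spotter
import cv2
s=get_state();print(s)
for c in("scene","top"):
    im=optics.snapshot(c);cv2.imwrite(f"pics/{c}0.png",cv2.resize(im[:,:,::-1],(768,576),interpolation=cv2.INTER_CUBIC))
    for q in("red_can","red_can_sticker","yellow_can","scanner"):
        print(c,q,[([round(float(v)) for v in d["box"]],round(d["score"],2)) for d in spotter.recognise(c,q)])
    i=optics.camera_info(c);print(i)
E
```

```text
{'time': 0.0, 'joint_positions': array([-1.17676973e+00,  1.16506897e-01,  1.44227418e+00,  2.25883548e-05,
        1.58400738e+00, -3.77939088e-02]), 'dq': array([-0.00036027,  0.00112957, -0.00040152, -0.00149562,  0.0004103 ,
       -0.00140544]), 'tau': array([ 4.41072116e-04, -7.21274114e+01, -6.22599649e+01,  7.79356132e-02,
        2.37999076e-02, -5.17839408e-05]), 'position': array([ 0.28241315, -0.61281242,  0.18888557]), 'tcp_rot': array([-3.06749691e+00, -6.72791679e-01,  2.97772216e-04]), 'contact_force': array([-0.42170159, -0.7159476 , -0.2995123 ]), 'ft_torque': array([0.02035766, 0.03623575, 0.04843436]), 'grasp_force': 0.0, 'gripper_width': 0.09308342793388111}
scene red_can [([130, 209, 152, 241], 0.81), ([168, 192, 189, 217], 0.64), ([158, 212, 195, 259], 0.56)]
scene red_can_sticker [([167, 192, 187, 216], 0.69), ([154, 210, 190, 259], 0.65), ([130, 211, 151, 242], 0.56)]
scene yellow_can [([223, 171, 251, 210], 0.84)]
scene scanner [([325, 190, 385, 268], 0.63)]
{'fx': 435.25366607311787, 'fy': 435.25366607311787, 'cx': 259.97630088488404, 'cy': 192.280691724960
[... 532 characters left out ...]
.84), ([331, 177, 350, 193], 0.74), ([317, 137, 348, 163], 0.65)]
top yellow_can [([271, 199, 294, 224], 0.62)]
top scanner [([156, 137, 206, 235], 0.69)]
{'fx': 456.67391689278065, 'fy': 456.67391689278065, 'cx': 254.40461710496604, 'cy': 190.80756633154218, 'distortion': array([0.01034656, 0.        , 0.        , 0.        , 0.        ]), 'world_to_cam': array([[-1.87477841e-02, -9.99821350e-01, -2.40612671e-03,
        -8.69109634e-03],
       [-9.96598474e-01,  1.88804020e-02, -8.02185308e-02,
         5.44160580e-01],
       [ 8.02496284e-02,  8.94022508e-04, -9.96774397e-01,
         1.14775825e+00],
       [ 0.00000000e+00,  0.00000000e+00,  0.00000000e+00,
         1.00000000e+00]])}
```

View pics/scene0.png

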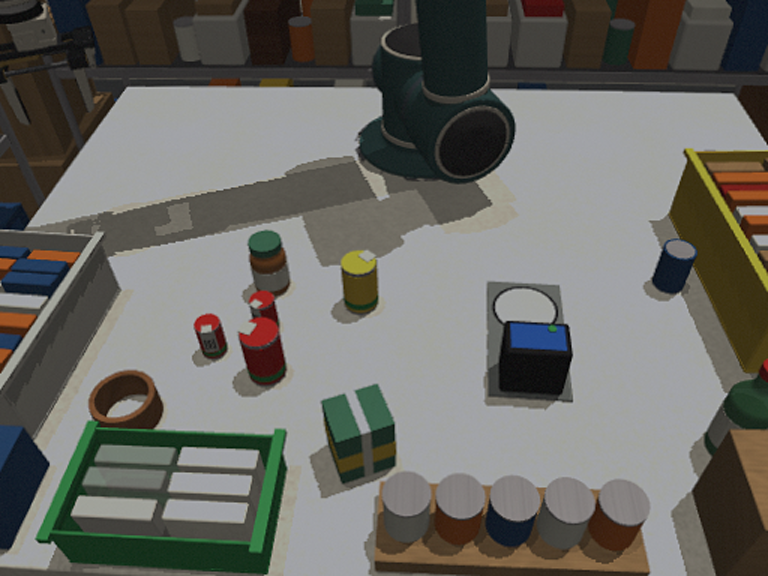

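View pics/top0.png

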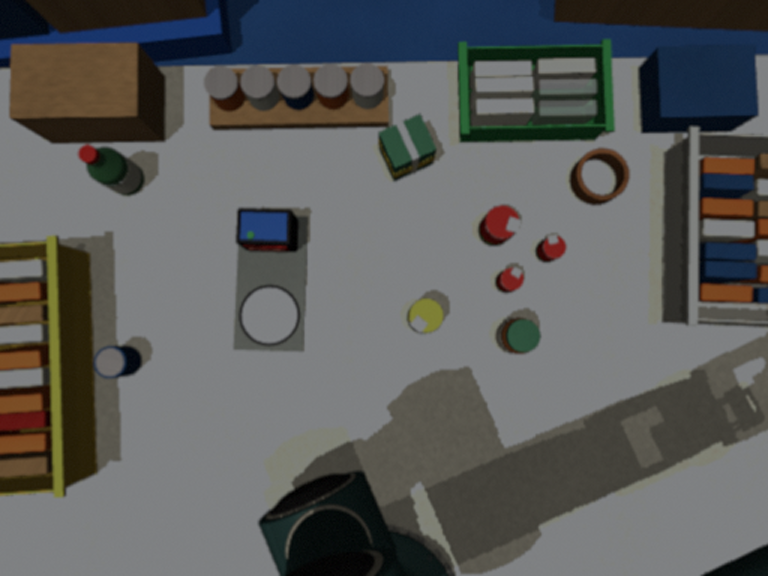

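Scene: the largest red can is at (262,350) in the ×1.5 picture, with the two smaller ones left of and behind it. Top: the can is at (502,224) with its tab to the right at (513,225), and the ring is at (269,315) with the block above it (towards world +x). The yellow can is at (425,315).

```bash
cat > h.py <<'E'
import numpy as np, cv2
from station import get_state, optics, robot, spotter
def proj(c,P):
    i=optics.camera_info(c);T=i["world_to_cam"];K=np.array([[i["fx"],0,i["cx"]],[0,i["fy"],i["cy"]],[0,0,1]])
    return cv2.projectPoints(np.float64(P).reshape(-1,1,3),cv2.Rodrigues(T[:3,:3])[0],T[:3,3],K,i["distortion"])[0][:,0]
def ray(c,px,z):
    i=optics.camera_info(c);T=i["world_to_cam"];K=np.array([[i["fx"],0,i["cx"]],[0,i["fy"],i["cy"]],[0,0,1]])
    n=cv2.undistortPoints(np.float64(px).reshape(-1,1,2),K,i["distortion"])[:,0]
    d=np.c_[n,np.ones(len(n))]@T[:3,:3];o=-T[:3,:3].T@T[:3,3]
    return o+d*((z-o[2])/d[:,2])[:,None]
def circ(x,y,z,r=.028):
    a=np.linspace(0,2*np.pi,48);return np.c_[x+r*np.cos(a),y+r*np.sin(a),0*a+z]
E
python3 - <<'E'
from h import *
im={c:optics.snapshot(c) for c in("scene","top")}
for c in im: np.save(c+".npy",im[c])
t=im["top"]
print("can guess",ray("top",[(334.5,149)],.09),"yellow",ray("top",[(284,210)],.09), "scene can lid",ray("scene",[(174,222)],.09))
# scanner: white disc and blue top
g=t.astype(int)
roi=np.zeros(t.shape[:2],bool);roi[130:240,150:212]=1
blue=(g[...,2]>g[...,0]+50)&roi
B=cv2.minAreaRect(np.argwhere(blue)[:,::-1].astype(np.float32));print("blue",B)
pb=cv2.boxPoints(B);W=ray("top",pb,.095);print("blue W",W.round(4).tolist())
n,l,st,ce=cv2.connectedComponentsWithStats(((g.min(2)>110)&roi).astype(np.uint8))
for k in range(1,n):
  if st[k,4]>300: print("disc",st[k],ce[k],ray("top",[ce[k]],.004))
a=cv2.resize(t[125:245,145:215],None,fx=5,fy=5,interpolation=cv2.INTER_CUBIC)
b=cv2.resize(t[130:170,310:360],None,fx=8,fy=8,interpolation=cv2.INTER_CUBIC)
b=np.vstack([b,np.zeros((280,400,3),np.uint8)])
s=cv2.resize(im["scene"][205:261,150:200],None,fx=5,fy=5)
b[320:600,:250]=s
cv2.imwrite("pics/crop1.png",np.hstack([a,b])[:,:,::-1])
E
```

```text
can guess [[ 0.63652101 -0.2152956   0.09      ]] yellow [[ 0.49081034 -0.08923648  0.09      ]] scene can lid [[ 0.64375314 -0.20910257  0.09      ]]
blue ((175.0, 150.0), (18.0, 30.0), 90.0)
blue W [[0.6633, 0.2073, 0.095], [0.662, 0.1347, 0.095], [0.618, 0.135, 0.095], [0.6193, 0.2074, 0.095]]
disc [ 150  130   62  110 2248] [180.47820285 183.45640569] [[0.56818493 0.17318536 0.004     ]]
disc [ 162  192   36   36 1004] [179.2689243  209.83167331] [[0.49956623 0.17671151 0.004     ]]
```

View pics/crop1.png

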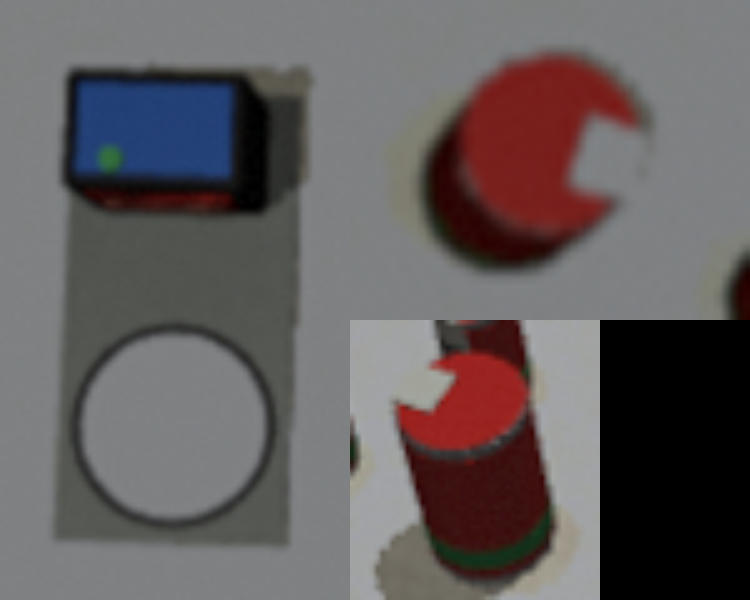

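Crop: the lid's centre is at about (335.7,148) in top pixels and its diameter is 23.5 px, as it must be. The tab points right and slightly down. The ring's centre is at (179.3,209.7), and the red window faces the ring. Now the fit.

Run:
```python
from h import *
from scipy.optimize import minimize
im={c:np.load(c+".npy") for c in("scene","top")}
# model: lid disc red w/ tab white; score by colour agreement, upsampled 
def fit(c,roi,g0,k=8):
    x0,y0,x1,y1=roi;I=cv2.resize(im[c][y0:y1,x0:x1],None,fx=k,fy=k,interpolation=cv2.INTER_LINEAR).astype(float)
    red=np.clip((I[...,0]-I[...,1])/60,0,1)*np.clip((I[...,0]-75)/40,0,1); red=cv2.GaussianBlur(red,(0,0),4)
    def cost(p):
        x,y,a=p;M=np.zeros(I.shape[:2],np.uint8)
        q=lambda P:((proj(c,P)-[x0,y0]+.5)*k*16).astype(np.int32)
        cv2.fillPoly(M,[q(circ(x,y,.09))],255,shift=4)
        d=np.array([np.cos(a),np.sin(a),0]);n=np.array([-d[1],d[0],0]);o=np.array([x,y,.09])
        cv2.fillPoly(M,[q([o+d*.008+n*.0135,o+d*.03+n*.0135,o+d*.03-n*.0135,o+d*.008-n*.0135])],0,shift=4)
        return ((cv2.GaussianBlur(M/255.,(0,0),4)-red)**2).mean()
    best=min((minimize(cost,[g0[0],g0[1],a],method="Nelder-Mead",options=dict(initial_simplex=np.array([[g0[0],g0[1],a],[g0[0]+.01,g0[1],a],[g0[0],g0[1]+.01,a],[g0[0],g0[1],a+.3]]))) for a in(-2.4,-1.8,-1.2)),key=lambda r:r.fun)
    print(c,best.x.round(4),np.degrees(best.x[2]).round(1),best.fun)
fit("top",(315,132,355,168),(.638,-.218)); fit("scene",(152,208,200,250),(.64,-.21))
L=ray("top",[(145+68/5-.5,125+195/5-.5),(145+55/5-.5,125+540/5-.5),(145+298/5-.5,125+215/5-.5),(145+289/5-.5,125+543/5-.5)],.004)
for a,b in((0,1),(2,3)): d=L[a]-L[b];print(np.degrees(np.arctan2(d[1],d[0])))
# subpixel ring from scene
g=im["scene"].astype(int);roi=np.zeros(g.shape[:2],bool);roi[185:222,322:378]=1
n,l,st,ce=cv2.connectedComponentsWithStats(((g.min(2)>120)&roi).astype(np.uint8),connectivity=4)
for k in range(1,n):
  if st[k,4]>150: print(st[k],ce[k],ray("scene",[ce[k]],.004))
B=cv2.Rodrigues(get_state()["tcp_rot"])[0];print(B.round(3))
# smaller cans and jar, via top
for q in((342,186),(368,164),(347,222)): print(ray("top",[q],.06))
```

```text
top [ 0.6408 -0.2166 -1.9093] -109.4 0.007561932832746377
scene [ 0.6394 -0.215  -1.8838] -107.9 0.0049549564489019355
-2.2416162585027273
-2.1257008977372207
[322 185  56  37 424] [350.55896226 194.13443396] [[0.45873546 0.18464433 0.004     ]]
[330 192  40  23 736] [349.39402174 204.09782609] [[0.49343041 0.17860479 0.004     ]]
[[ 0.908  0.419 -0.   ]
 [ 0.419 -0.908  0.   ]
 [ 0.    -0.    -1.   ]]
[[ 0.54866482 -0.23616795  0.06      ]]
[[ 0.60232492 -0.30256996  0.06      ]]
[[ 0.45949871 -0.2454118   0.06      ]]
```

```bash
python3 -m inch '[[20,-9,0,0,93],[60,-26,0,0,93],[105,-45,0,0,93],[150,-64,0,-1,93],[196,-84,0,-2,93],[242,-104,0,-3,93],[288,-123,0,-4,93],[334,-143,0,-5,93],[380,-163,0,-6,93],[425,-182,0,-7,93],[465,-200,0,-8,93],[491,-210,0,-8,93]]'; python3 -m inch '[[0,0,0,0,93],[0,0,0,0,93]]'
python3 - <<'E'
from h import *
s=get_state();R=cv2.Rodrigues(s["tcp_rot"])[0];print(s["time"],s["position"],np.degrees(np.arctan2(R[1,0],R[0,0])),R.T@(np.array([.640,-.216,.041])-s["position"])*1000)
t=optics.snapshot("top");c=optics.snapshot("scene")
cv2.imwrite("pics/c2.png",cv2.resize(c[150:300,100:300],None,fx=4,fy=4,interpolation=cv2.INTER_CUBIC)[:,:,::-1])
E
```

```text
time: 1.8
position: [0.6421, -0.2132, 0.1897]
tcp_rot: [-3.013, -0.889, -0.0]
contact_force: [-0.3, -0.1, 0.6]
gripper_width: 0.0932
grasp_force: 0.0
time: 2.0
position: [0.6406, -0.2158, 0.1895]
tcp_rot: [-3.013, -0.887, 0.001]
contact_force: [-0.8, 0.3, 0.1]
gripper_width: 0.0926
grasp_force: 0.0
2.0 [ 0.64060553 -0.21580963  0.18948228] 32.820470554900076 [-5.63908164e-01 -1.24984853e-01  1.48482516e+02]
```

View pics/c2.png

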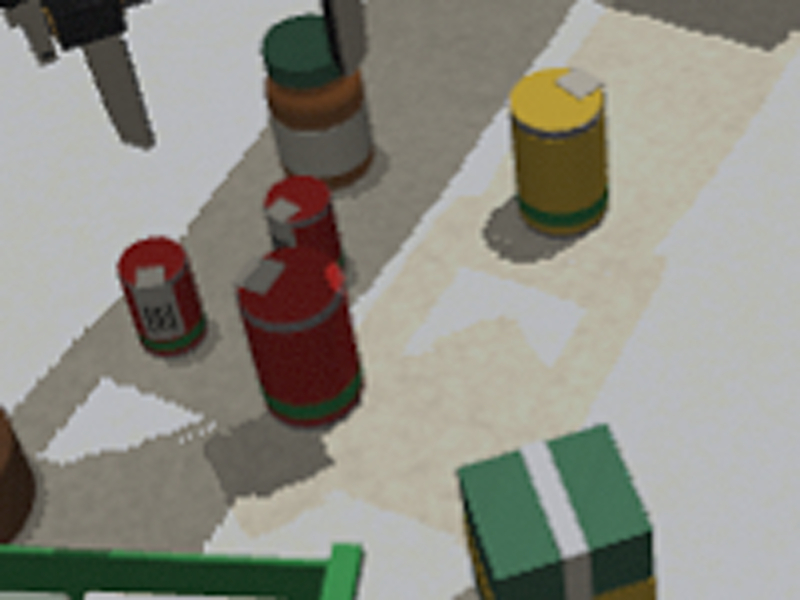

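The open fingers, at (140,145) and (345,60) in the crop, hang above and either side of the big can, clear of the small ones. Next I descend and grip.

```bash
python3 -m inch '[[0,0,8,0,93],[0,0,25,0,93],[0,0,45,0,93],[0,0,65,0,93],[0,0,85,0,93],[0,0,105,0,93],[0,0,122,0,93],[0,0,135,0,93],[0,0,143,0,93],[0,0,148,0,93],[0,0,148,0,93]]'; python3 -m inch '[[0,0,0,0,70],[0,0,0,0,60],[0,0,0,0,50],[0,0,0,0,45],[0,0,0,0,45],[0,0,0,0,45],[0,0,0,0,45],[0,0,0,0,45]]' 25
```

```text
time: 3.2
position: [0.6405, -0.2168, 0.0413]
tcp_rot: [-3.014, -0.885, 0.0]
contact_force: [0.2, 0.7, 0.4]
gripper_width: 0.0931
grasp_force: 0.0
time: 4.0
position: [0.6406, -0.2169, 0.0418]
tcp_rot: [3.014, 0.885, 0.0]
contact_force: [-0.0, 1.0, 2.0]
gripper_width: 0.0558
grasp_force: 25.0
```

Gripped at 56 mm, which matches the large can. I lift it and check that it is held.

```bash
python3 -m inch '[[0,0,-4,0,45],[0,0,-14,0,45],[0,0,-30,0,45],[0,0,-50,0,45],[0,0,-70,0,45],[0,0,-90,0,45],[0,0,-110,0,45],[0,0,-125,0,45],[0,0,-135,0,45],[0,0,-140,0,45],[0,0,-140,0,45]]' 30
python3 - <<'E'
from h import *
s=get_state();R=cv2.Rodrigues(s["tcp_rot"])[0];print(R.round(3))
d=np.array([.4997,.1767,s["position"][2]])-s["position"];print((R.T@d*1000).round(1),d)
E
```

```text
time: 5.1
position: [0.6406, -0.2169, 0.182]
tcp_rot: [3.014, 0.885, 0.0]
contact_force: [0.6, 0.3, -2.6]
gripper_width: 0.0558
grasp_force: 30.0
[[ 0.841  0.541  0.   ]
 [ 0.541 -0.841 -0.   ]
 [ 0.     0.    -1.   ]]
[ 9.430e+01 -4.073e+02 -1.000e-01] [-0.14090456  0.39360173  0.        ]
```

```bash
python3 -m inch '[[3,-14,0,-3,45],[10,-42,0,-9,45],[18,-78,0,-16,45],[28,-119,0,-24,45],[38,-162,0,-32,45],[47,-205,0,-40,45],[57,-247,0,-48,45],[67,-289,0,-56,45],[76,-330,0,-64,45],[85,-367,0,-72,45],[91,-393,0,-78,45],[94,-407,0,-82,45]]'; python3 -m inch '[[0,0,0,-6,45],[0,0,0,-12,45],[0,0,0,-18,45],[0,0,0,-22,45],[0,0,0,-24.5,45],[0,0,0,-24.5,45],[0,0,0,-24.5,45],[0,0,0,-24.5,45]]'
python3 - <<'E'
from h import *
s=get_state();R=cv2.Rodrigues(s["tcp_rot"])[0];print(np.degrees(np.arctan2(R[1,0],R[0,0])))
print(R.T@(np.array([.4997,.1767,0.045])-s["position"])*1000)
c=optics.snapshot("scene");t=optics.snapshot("top")
a=cv2.resize(c[130:280,290:410],(480,600));b=cv2.resize(t[120:270,140:220],(320,600))
cv2.imwrite("pics/c3.png",np.hstack([a,b])[:,:,::-1])
E
```

```text
time: 6.3
position: [0.4983, 0.1782, 0.1807]
tcp_rot: [-1.685, -2.65, 0.001]
contact_force: [1.1, 0.2, -2.4]
gripper_width: 0.0556
grasp_force: 30.0
time: 7.1
position: [0.4994, 0.1763, 0.1813]
tcp_rot: [-1.096, -2.944, 0.0]
contact_force: [-0.9, -0.0, -2.8]
gripper_width: 0.0554
grasp_force: 30.0
139.17517426845242
[-1.05325710e-02  5.67639815e-01  1.36330341e+02]
```

View pics/c3.png

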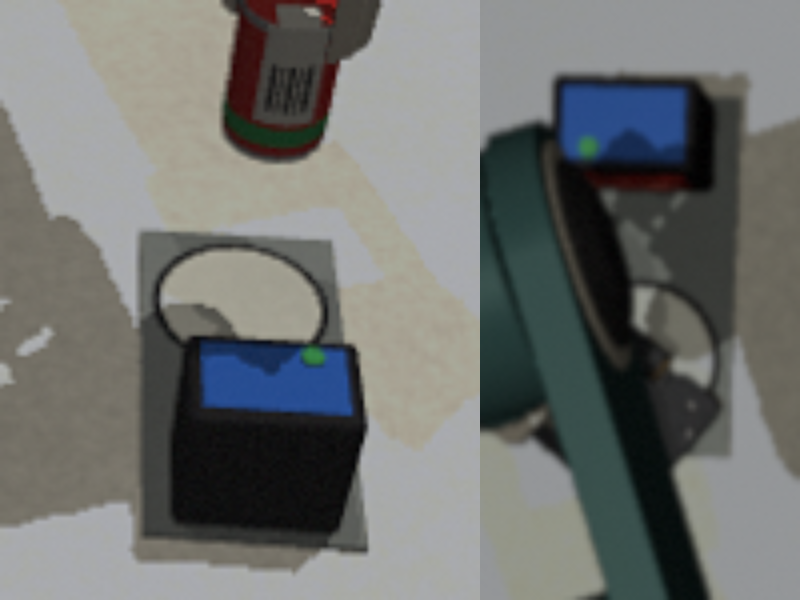

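The can is held above the ring, with the sticker at crop (295,85) towards the window. I check its yaw by fitting the sticker's side patch.

```bash
cat > yaw.py <<'E'
from h import *
import sys
from scipy.optimize import minimize
zb=float(sys.argv[1]);x0,y0=map(float,sys.argv[2:4]);hi=float(sys.argv[4])
c=optics.snapshot("scene");k=8
p=proj("scene",[[x0,y0,zb+.045]])[0].astype(int);r0,c0=p[1]-35,p[0]-30
r0=max(r0,0)
I=cv2.resize(c[r0:r0+70,c0:c0+60],None,fx=k,fy=k).astype(float)
nonred=np.clip(1.3-I[...,0]/np.maximum(I[...,1],1),-9,.3)  # sat. low => white/black sticker
W=(I.max(2)-I.min(2)<25).astype(float);W=cv2.GaussianBlur(W,(0,0),4)
def patch(x,y,a,h0,h1,r=.028):
    t=np.linspace(a-.0135/.028,a+.0135/.028,15)
    f=lambda h,t:np.c_[x+r*np.cos(t),y+r*np.sin(t),0*t+zb+h]
    return np.r_[f(h0,t),f(h1,t[::-1])]
def m(P):
    M=np.zeros(I.shape[:2],np.uint8);cv2.fillPoly(M,[((proj("scene",P)-[c0,r0]+.5)*k*16).astype(np.int32)],255,shift=4);return M/255.
def body(x,y):
    pts=np.r_[circ(x,y,zb+.026),circ(x,y,zb+hi)];h=cv2.convexHull(proj("scene",pts).astype(np.float32))[:,0]
    M=np.zeros(I.shape[:2],np.uint8);cv2.fillPoly(M,[((h-[c0,r0]+.5)*k*16).astype(np.int32)],255,shift=4);return cv2.erode(M,np.ones((9,9)))/255.
# sharp horizontal fit inside the body zone, free lateral shift of the axis
def cost(q):
    x,y,a=x0,y0+q[1],q[0]
    return (body(x,y)*(cv2.GaussianBlur(m(patch(x,y,a,.024,hi)),(0,0),4)-W)**2).sum()/1e3+ (q[1]/.003)**2*.05
for a in(-.3,0,.3):
    r=minimize(cost,[a,0],method="Nelder-Mead",options=dict(initial_simplex=[[a,0],[a+.15,0],[a,.003]]));print(np.degrees(r.x[0]).round(1),r.x[1].round(4),round(r.fun,3))
o=I.copy();cv2.polylines(o,[((proj("scene",patch(x0,y0+r.x[1],r.x[0],.024,.086))-[c0,r0]+.5)*k).astype(np.int32)],True,(0,255,0));cv2.imwrite(f"pics/yaw_{sys.argv[5]}.png",o[:,:,::-1])
E
python3 yaw.py 0.140 0.4994 0.1763 0.045 a
```

```text
-3.0 0.0014 14.223
-3.0 0.0014 14.223
-1.2 0.0014 14.22[ WARN:0@2.358] global loadsave.cpp:1063 imwrite_ Unsupported depth image for selected encoder is fallbacked to CV_8U.
```

View pics/yaw_a.png

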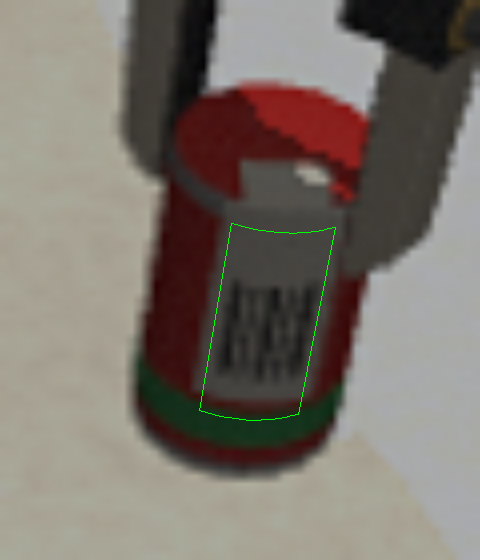

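The fitted yaw is about -2°, which matches the scanner's -2.2°. Descending, with a slow end.

```bash
python3 -m inch '[[0,0,8,0,45],[0,0,25,0,45],[0,0,45,0,45],[0,0,65,0,45],[0,0,85,0,45],[0,0,102,0,45],[0,0,115,0,45],[0,0,123,0,45],[0,0,128,0,45],[0,0,131,0,45],[0,0,132,0,45],[0,0,132,0,45]]'; python3 -m inch '[[0,0,0.6,0,45],[0,0,1.2,0,45],[0,0,1.8,0,45],[0,0,2.4,0,45],[0,0,2.4,0,45]]'
```

```text
time: 8.45
position: [0.4997, 0.1764, 0.0501]
tcp_rot: [1.094, 2.944, 0.001]
contact_force: [0.1, -0.4, -2.8]
gripper_width: 0.0551
grasp_force: 30.0
time: 8.95
position: [0.4994, 0.1763, 0.0471]
tcp_rot: [-1.094, -2.945, 0.0]
contact_force: [-0.4, -0.7, -2.3]
gripper_width: 0.0554
grasp_force: 30.0
```

```bash
python3 -m inch '[[0,0,0.5,0,45],[0,0,1,0,45],[0,0,1.4,0,45],[0,0,1.4,0,45],[0,0,1.4,0,45]]'
```

```text
time: 9.45
position: [0.4995, 0.1763, 0.0458]
tcp_rot: [-1.094, -2.945, 0.0]
contact_force: [0.0, -0.4, -3.6]
gripper_width: 0.0553
grasp_force: 30.0
```

```bash
python3 -m inch '[[0,0,0.3,0,45],[0,0,0.6,0,45],[0,0,0.9,0,45],[0,0,0.9,0,45],[0,0,0.9,0,45]]'
```

```text
time: 9.95
position: [0.4997, 0.1763, 0.0457]
tcp_rot: [1.094, 2.945, 0.0]
contact_force: [-4.1, -2.4, 7.1]
gripper_width: 0.0554
grasp_force: 30.0
```

Force has turned upward, so the can is standing on the plate. I release softly, then rise.

```bash
python3 -m inch '[[0,0,0,0,45],[0,0,0,0,45]]' 5; python3 -m inch '[[0,0,0,0,58],[0,0,0,0,62],[0,0,0,0,68],[0,0,0,0,75],[0,0,0,0,85],[0,0,0,0,93],[0,0,0,0,93],[0,0,0,0,93]]'; python3 -m inch '[[0,0,-5,0,93],[0,0,-20,0,93],[0,0,-40,0,93],[0,0,-60,0,93],[0,0,-80,0,93],[0,0,-100,0,93],[0,0,-120,0,93],[0,0,-135,0,93],[0,0,-145,0,93],[0,0,-150,0,93],[0,0,-150,0,93]]'; python3 yaw.py 0.004 0.4995 0.1763 0.082 b 2>/dev/null
python3 - <<'E'
from h import *
t=optics.snapshot("top");c=optics.snapshot("scene")
a=cv2.resize(c[130:280,210:410],(800,600),interpolation=cv2.INTER_CUBIC)
cv2.imwrite("pics/c4.png",a[:,:,::-1])
E
```

```text
time: 10.15
position: [0.4997, 0.1763, 0.0456]
tcp_rot: [1.094, 2.944, 0.0]
contact_force: [-3.3, -2.4, 6.6]
gripper_width: 0.0559
grasp_force: 5.0
time: 10.95
position: [0.4995, 0.1763, 0.0449]
tcp_rot: [-1.094, -2.945, 0.0]
contact_force: [-0.1, 0.6, 1.2]
gripper_width: 0.0926
grasp_force: 0.0
time: 12.05
position: [0.4996, 0.1763, 0.1953]
tcp_rot: [1.094, 2.945, 0.0]
contact_force: [0.4, 0.6, 0.2]
gripper_width: 0.0929
grasp_force: 0.0
-3.8 0.0021 8.038
-3.8 0.0021 8.038
-4.4 0.0025 8.022
```

View pics/c4.png

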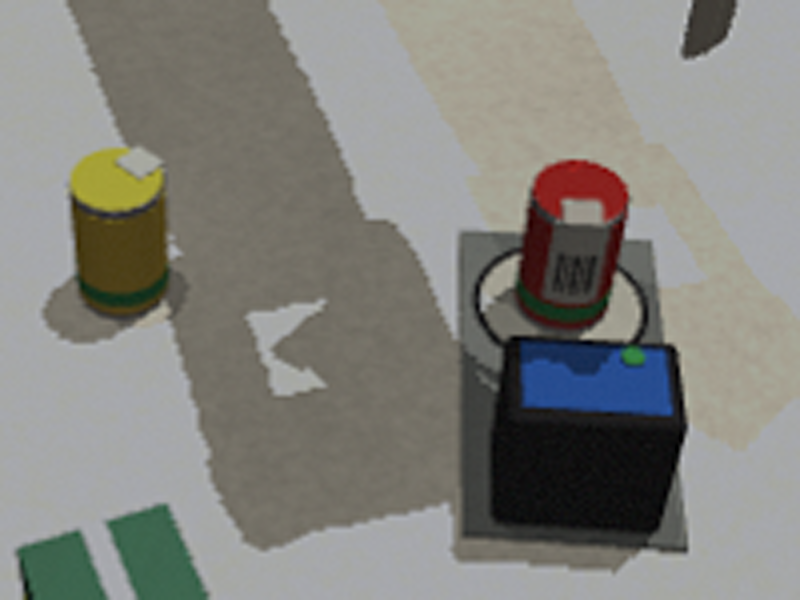

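The red can stands upright in the ring at (570,245), with its sticker towards the window. The yellow can at (120,230) is still standing where it was. The fitted yaw of about -4° against the scanner's -2.2° is well within tolerance, so I hand the job in.

```bash
python3 -c "
from station import robot;print(robot.close_job())"
```

```text
the job is handed in; nothing more can be done
None
```

The red can stands upright and released in the middle of the scanner's ring, its sticker within about 2° of square to the window by my own camera fit; the yellow can was left untouched, and the job was handed in (no verdict came back).

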